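# Index the reagent carrier and show the tall cassette to the code reader

## Robot

A 6-joint arm with a two-finger parallel gripper is mounted at the origin on the work surface. World frame = base frame: x ahead of the robot, y to its left, z up, the work surface at z = 0. Lengths are in m, angles in degrees, forces in N, time in s.
With the tool pointing down it reaches from about 0.325 to 0.85 m from the base axis. Payload 15.5 kg.
Tool frame: the origin (TCP) lies midway between the tips of the shut fingers; the grasp point (between the pads) lies 19 mm behind it; y points along the fingers, x is the direction in which the jaws open and shut, and the axes are right-handed (so a half turn about y gives the same grasp; the last joint's range is limited). The gripper opens to 91 mm and grips with 3 to 60 N. Pads are 32 mm wide; open, the fingers measure 118 mm over their backs; the gripper's body (76 mm by 178 mm) begins 60 mm behind the grasp point.
Start: joints at [61.564, 28.281, 77.091, -0, 74.628, -5.472], TCP at [0.244, 0.575, 0.214] pointing down, gripper open.
Joint ranges: [-166.48, 166.48], [-47.26, 123.95], [12.59, 153.08], [-70.14, 250.14], [6.76, 159.57], [-176.63, 176.63]. Speed limits (degrees/s): [108.29, 108.29, 147.25, 172.46, 172.46, 172.46].

## Interface

Orientations are given as a 3x3 rotation matrix whose columns are the frame's x, y, z axes.
In Python, from bench import ctrl gives the robot as it stands. The module is installed in compiled form; this text tells all that it offers. Calls block until the motion is done:
- ctrl.goto(position, orientation): joint-space move of the TCP to a pose.
- ctrl.move_l(position, vel=0.15, ori=None, contact_N=None): straight line of the TCP; ori=None keeps the orientation; vel is the mean speed in m/s. With contact_N (N) it stops when the force on the tool has changed by that much, and returns True; else False.
- ctrl.movej(angles): joint-space move.
- ctrl.command_gripper(opening): opening from 0.0 (shut) to 1.0 (fully open); the grip force is fixed at half the most; returns when the fingers have stopped.
- ctrl.sleep(seconds).
- ctrl.ik(position, orientation): joint angles nearest the present ones, or None.
- ctrl.read_camera(name): name is "side" or "top" or "wrist"; returns the picture (384x512x3 uint8, blue, green, red); there is no depth.
- ctrl.camera_params(name): a dict with "fx", "fy", "cx", "cy" (pixels), "pose" (4x4, takes a point from camera to world coordinates); the wrist camera has in their place "T_tool_cam" (4x4, takes a point from camera to tool coordinates, whose origin is the TCP and whose axes are the tool frame's). Camera axes: x right, y up, looking along -z (the intrinsics and any distortion apply to the point x, -y, -z); pixel columns grow to the right and rows downward; lengths in m; the calibration is good to about 2 mm. A picture is of the moment at which its call begins: read the wrist's pose just before it. camera_params takes no time and is no camera call.
A pose or a line that the arm cannot do raises ctrl.MotionError and nothing moves.
- ctrl.sign_off(): hands the job in, once; it reports no verdict.
Readings, each from a call of its own:
- ctrl.current_t(): time.
- ctrl.current_q(): joint angles.
- ctrl.current_dq(): joint speeds.
- ctrl.current_effort(): joint torques, N m.
- ctrl.current_tool_pos(): TCP position.
- ctrl.current_eef_rot(): TCP orientation.
- ctrl.current_contact_force(): force on the tool from outside, world axes, zero at the start.
- ctrl.current_wrist_torque(): the same for the moment, N m.
- ctrl.current_grip_width(): opening from 0.0 (shut) to 1.0 (fully open).
Only numpy, scipy, OpenCV 4.12 (cv2) and the standard library are available. Lean on these libraries where they do the work, as an engineer would, in place of code of your own. Each camera call takes 0.05 s, during which the arm holds its last target. There are 200 camera calls.

## Task

Slide the reagent carrier along its rail to the hand-over station, where the rail's spring roller sits between the carrier's two lugs, and only then take the tall cassette out of it and hold it up to the code reader: label at the reader's focus, a broad face square to the lens and the cassette's long axis leaning with the tilted reader, cap end up. Finish while holding it there, still, in the air and touching nothing but the gripper; leave the two low cassettes in the carrier, the carrier at its station and everything else where it stands.

Things in the scene. Friction and masses are not known exactly. Their poses are not given: they have to be found in the camera images.
- rail: Fixed aluminium rail slide, 430 mm long along its y axis, bed 8 mm thick, slippery, two steel side guides 79 mm apart (tops 18 mm above the bench). Origin on the bench on the channel's centre line, x across, z up; the carrier is to travel towards +y. The bed runs from y = -230 (open end) to +200 mm; the dark end stop's face at y = +190 is 45 mm of travel beyond the station.
- rail_station (a point): Hand-over station: where the carrier's origin lies when the detent holds it, on the bed (8 mm up) at rail y = +50 mm. Level with it, on the rail's +x side, a grey block holds a spring roller (steel, 12 mm diameter) that then sits between the carrier's two lugs. A push of about 5 N takes a lug past the roller, which helps over the last few mm; pushed on, the carrier jumps out again.
- carrier: Loose grey plastic carrier in the rail, about 0.5 kg, 76 mm wide (x), 200 mm long (y), 33 mm high. Origin on its underside, 8 mm above the bench, under the middle pocket; axes as the rail's. Pockets 50 (x) by 24 mm, 27 mm deep, at y = -55, 0, +55 mm. Front end at y = +95 mm, rear end at -105 mm. Two steel lugs, 12 mm wide, on its +x side at y = -9 and +9 mm. Starts 110 to 170 mm short of the station.
- carrier_push (a point): Middle of the outer face of the carrier's upright push plate, flush with its rear end: on the carrier at y = -105 mm, 36 mm above the bench. The plate is 60 mm wide, 8 mm thick, its top 68 mm above the bench. Push here towards the carrier's +y.
- cassette_tall: The tall reagent cassette, white plastic, in any one of the three pockets: flat body 44 (x) by 20 (y) by 80 mm high, one cap (16 mm diameter, 10 mm high) on top, about 0.1 kg. Origin at the centre of its underside (14 mm above the bench at the start), z up through the cap, y square to the broad faces. 2 to 3 mm play in the pocket, whose rim is 41 mm above the bench.
- cassette_label (a point): The label point: on the tall cassette's z axis, 30 mm above its underside, inside it midway between its two labels. Each broad face carries the same paper code label, 34 by 24 mm, 18 to 42 mm above the underside; either face may be shown to the reader.
- cassette_low1: Low reagent cassette in another pocket, same white plastic and footprint but only 52 mm high, with two caps of 10 mm on top; origin at the centre of its underside. Stays in the carrier.
- cassette_low2: The other low cassette, the same as cassette_low1. Stays in the carrier.
- reader_head: Code reader head, a white box 95 by 58 by 56 mm with a black round lens barrel, on a post 130 mm behind the lens, looking 25 degrees below level. Origin at the centre of the lens front, 246 mm above the bench. Its -x axis is the viewing direction, y is level, z points up, leaning 25 degrees from vertical towards the viewing side.
- reader_focus (a point): The reader's focus: the point in the air on the viewing axis, 110 mm straight out from the lens front (at -110 mm on the head's x axis), 200 mm above the bench.
- bottle: Bystander: white bottle, 56 mm diameter, 130 mm high; origin at the centre of its underside.
- jar: Bystander: amber jar, 54 mm diameter, 65 mm high; origin at the centre of its underside.
- tip_box: Bystander: pipette tip box, 85 by 120 by 61 mm; origin at the centre of its underside.
- beaker: Bystander: white open beaker, 60 mm diameter, 70 mm high; origin at the centre of its underside.
- spare: Bystander: a low cassette lying flat on the bench, 44 by 62 by 20 mm; origin at the bench under it.

How it is judged:
By the outcome, as a careful person would: the job done as asked, in the order asked, and still so for the second after the job is handed in, while the arm keeps its last pose, push and grip.
It also fails if it takes over 54 s, if anything falls off the work surface, if the arm or the gripper's body presses on something with over 40 N, if the wrist force passes 120 N, or if a joint passes its speed limit or range.

## Working session

There is one attempt and no reset: what is moved stays moved. The work goes in short steps, each a Python script; the robot and the scene stay as the last script left them, time stands still between calls to the robot, and variables do not carry over. Pictures are saved under pics/ and viewed, about 8 in all and at most 12, crops included, and the job is handed in when it is done.

```bash
mkdir -p pics
python3 - <<'E'
from bench import ctrl
import cv2, numpy as np
for n in ["side","top","wrist"]:
    p=ctrl.camera_params(n); print(n,{k:(np.round(v,4).tolist() if not isinstance(v,str) else v) for k,v in p.items()})
    im=ctrl.read_camera(n); cv2.imwrite(f"pics/{n}0.png",im)
a=cv2.imread("pics/top0.png");cv2.imwrite("pics/top0b.png",cv2.resize(a,(800,600),interpolation=cv2.INTER_CUBIC))
print(ctrl.current_t(), ctrl.current_eef_rot())
E
```

```text
side {'fx': 408.0344, 'fy': 408.0344, 'cx': 265.0888, 'cy': 194.989, 'pose': [[0.99, 0.1107, -0.0871, 0.4735], [-0.1402, 0.7176, -0.6822, -0.7265], [-0.013, 0.6876, 0.726, 0.9573], [0.0, 0.0, 0.0, 1.0]]}
top {'fx': 466.0046, 'fy': 466.0046, 'cx': 247.0539, 'cy': 186.7097, 'pose': [[0.0077, 0.9989, -0.0467, 0.5074], [-0.9998, 0.0068, -0.0194, 0.0349], [-0.0191, 0.0468, 0.9987, 1.3968], [0.0, 0.0, 0.0, 1.0]]}
wrist {'fx': 278.8435, 'fy': 278.8435, 'cx': 254.0746, 'cy': 186.5629, 'T_tool_cam': [[1.0, -0.0012, -0.0001, -0.0005], [0.0002, 0.2543, -0.9671, -0.1694], [0.0012, 0.9671, 0.2543, 0.0715], [0.0, 0.0, 0.0, 1.0]]}
0.15 [[ 3.90184605e-01 -4.30783440e-04 -9.20736547e-01]
 [ 9.20736169e-01 -8.37402376e-04  3.90184837e-01]
 [-9.39112138e-04 -9.99999557e-01  6.98963782e-05]]
```

View pics/top0b.png

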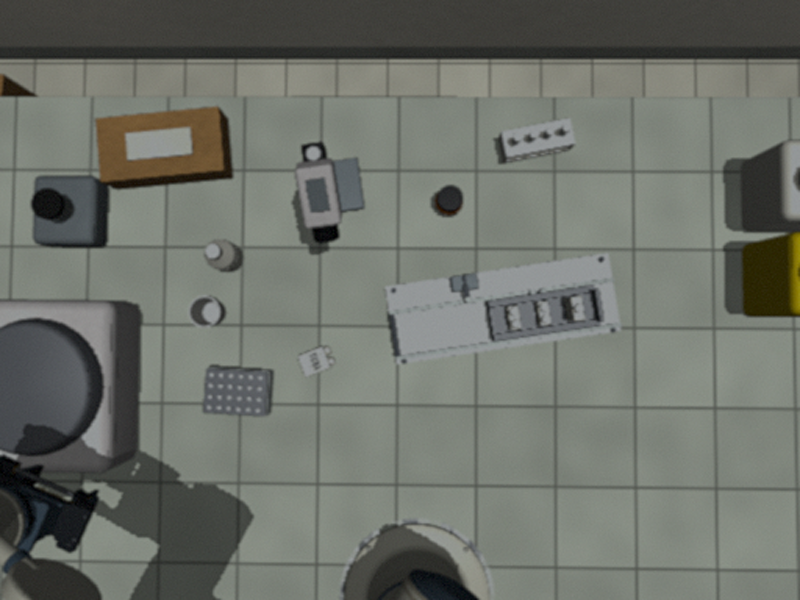

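View pics/side0.png

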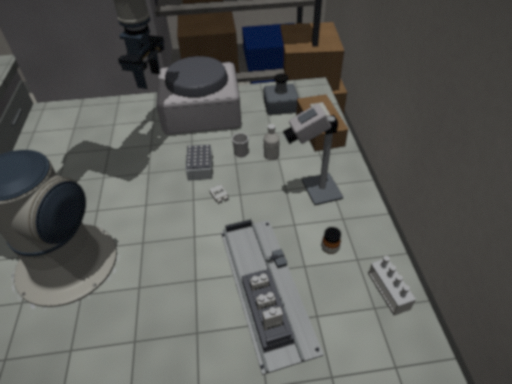

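The top view shows the rail with its +y (end stop) to the left at (393,335) in the 800-px picture, the carrier around (543,315) and the roller block at (464,283). The reader's lens is at (325,233), looking towards the robot. In the side view the tall cassette (single cap) is the nearest one, at (273,318), probably the rear pocket. Next I take a closer look with the wrist camera.

```bash
cat > h.py <<'E'
from bench import ctrl
import cv2, numpy as np
def cam(name):
    p=ctrl.camera_params(name)
    if 'pose' in p: T=np.array(p['pose'])
    else:
        W=np.eye(4);W[:3,:3]=ctrl.current_eef_rot();W[:3,3]=ctrl.current_tool_pos();T=W@np.array(p['T_tool_cam'])
    return p,T
def ray(c,px):
    p,T=c;d=np.array([(px[0]-p['cx'])/p['fx'],-(px[1]-p['cy'])/p['fy'],-1.]);return T[:3,3],T[:3,:3]@d
def plane(c,px,z):
    o,d=ray(c,px);return o+d*(z-o[2])/d[2]
def proj(c,X):
    p,T=c;q=T[:3,:3].T@(np.asarray(X)-T[:3,3]);return np.array([p['cx']+p['fx']*q[0]/-q[2],p['cy']+p['fy']*q[1]/q[2]])
def meet(r1,r2):
    (a,u),(b,v)=r1,r2;s=np.linalg.lstsq(np.c_[u,-v],b-a,rcond=None)[0];P,Q=a+u*s[0],b+v*s[1];return (P+Q)/2,np.linalg.norm(P-Q)
def Rdown(yaw): # tool z along rail +y (yaw=rail yaw rad), jaws across
    c,s=np.cos(yaw),np.sin(yaw);return np.array([[c,0,-s],[s,0,c],[0,-1,0]],float)
def snap(name,fn,dists=True):
    c=cam(name);im=ctrl.read_camera(name);cv2.imwrite(f'pics/{fn}.png',im);np.savez(f'pics/{fn}.npz',T=c[1]);return c,im
E
python3 - <<'E'
from h import *
p=ctrl.camera_params('top');print(p.keys(),[v for k,v in p.items() if k not in('pose',)])
c=cam('top');k=.64
for n,px,z in [('blk',(464,283),.03),('stopc',(398,362),.008),('stopd',(385,285),.008),('openc',(620,328),.008),('opend',(608,255),.008),('low a',(513,312),.076),('tall',(577,302),.1),('lens',(325,235),.246),('post',(314,152),.3)]:
    print(n,plane(c,(px[0]*k,px[1]*k),z).round(3))
yaw=np.radians(8.7)
ctr=plane(c,(520*k,315*k),.03);print(ctr)
P=ctr-0.0*np.array([-np.sin(yaw),np.cos(yaw),0]);P[2]=.215
ctrl.goto(P,Rdown(yaw));print(ctrl.current_t(),ctrl.current_q())
snap('wrist','w1')
im=cv2.imread('pics/w1.png');cv2.imwrite('pics/w1b.png',cv2.resize(im,(800,600),interpolation=cv2.INTER_CUBIC))
E
```

```text
dict_keys(['fx', 'fy', 'cx', 'cy', 'pose']) [466.0045552257183, 466.0045552257183, 247.05389933889154, 186.70973520357052]
blk [ 0.589 -0.085  0.03 ]
stopc [0.439 0.038 0.008]
stopd [0.585 0.064 0.008]
openc [ 0.507 -0.382  0.008]
opend [ 0.645 -0.36   0.008]
low a [ 0.534 -0.169  0.076]
tall [ 0.552 -0.279  0.1  ]
lens [0.651 0.155 0.246]
post [0.771 0.168 0.3  ]
[ 0.52940009 -0.18946739  0.03      ]
3.025 [-2.57140296e+01  2.31650527e+01  8.60104928e+01  6.57374146e-03
  7.08262731e+01 -3.44723803e+01]
```

View pics/w1b.png

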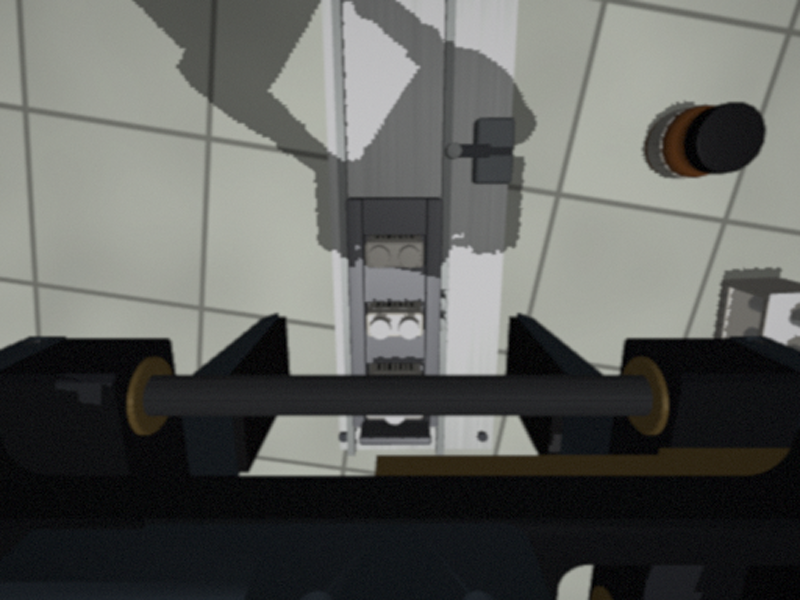

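Wrist view: the two low cassettes are in the front pocket (395,250) and the middle pocket (395,320), so the tall one is in the rear pocket, hidden by the gripper. The roller is at (455,150) and the carrier's front corners are at (348,198) and (441,198). I'll now refine these edges from row profiles.

```bash
python3 - <<'E'
from h import *
c=(ctrl.camera_params('wrist'),np.load('pics/w1.npz')['T'])
g=cv2.cvtColor(cv2.imread('pics/w1.png'),cv2.COLOR_BGR2GRAY).astype(int)
for r in (5,112,132,150,175,195): print(r,[(x,g[r,x]) for x in range(200,300)][::1] if 0 else ' '.join(map(str,g[r,200:300])))
for col in (240,253,265): print('col',col,' '.join(map(str,g[115:145,col])))
print('lugcol 285:',' '.join(map(str,g[170:215,284])),'|',' '.join(map(str,g[170:215,287])))
k=.64
for n,px,z in [('FL',(348,198),.041),('FR',(441,198),.041),('roller',(455,150),.03),('scrL',(343,437),.008),('scrR',(482,436),.008)]:print(n,plane(c,(px[0]*k,px[1]*k),z).round(4))
E
python3 -c "
import cv2
im=cv2.imread('pics/w1.png')[60:300,190:350]
cv2.imwrite('pics/w1c.png',cv2.resize(im,None,fx=2.5,fy=2.5,interpolation=cv2.INTER_CUBIC))
im=cv2.imread('pics/top0.png')[140:240,240:400]
cv2.imwrite('pics/t0c.png',cv2.resize(im,None,fx=5,fy=5,interpolation=cv2.INTER_CUBIC))
"
```

```text
5 90 99 115 140 165 174 178 180 182 183 183 172 154 140 139 140 135 118 101 137 178 186 185 184 184 180 154 110 97 97 97 97 98 95 98 98 98 99 102 98 96 99 100 101 100 99 97 98 99 100 103 102 100 100 98 99 99 96 108 141 168 176 178 181 181 179 181 182 182 182 184 185 185 184 186 184 183 185 184 184 183 183 184 182 158 124 125 137 142 142 144 158 173 182 183 182 182 183 185 183
112 171 145 105 91 90 92 92 93 94 93 95 98 100 101 100 96 86 76 75 76 74 70 85 99 103 102 103 104 105 104 105 103 104 102 101 100 100 101 102 105 106 102 103 103 104 106 105 104 105 106 107 108 107 104 106 107 108 107 106 109 106 107 106 108 106 106 107 105 106 106 109 109 109 109 107 109 110 111 112 110 113 110 95 77 81 83 84 84 91 103 109 112 111 110 112 111 110 110 112 111
132 175 167 140 104 90 93 91 92 93 92 92 93 97 98 100 99 92 79 74 75 68 58 51 55 56 59 58 59 61 63 57 50 48 58 61 62 62 62 60 62 61 63 60 62 61 62 62 61 62 62 63 60 62 64 62 64 63 63 64 62 62 64 65 63 66 64 62 65 65 64 63 65 57 46 55 61 62 62 65 64 67 65 62 68 78 83 82 88 99 107 109 110 109 111 111 110 111 111 113 111
150 178 174 153 118 96
[... 1198 characters left out ...]
4 105 106 96 60 50 60 64 63 62 64 64 61 64 63 61 61 62 63 62 63 61 60
col 265 105 105 105 105 105 105 104 105 104 107 98 60 50 60 65 62 64 64 63 64 63 63 64 62 66 63 63 62 66 63
lugcol 285: 174 176 174 174 175 172 173 172 172 172 171 173 172 172 162 123 125 124 95 77 97 144 164 169 169 167 162 155 137 104 96 117 115 104 127 150 161 163 161 155 155 161 163 164 163 | 178 184 186 186 187 186 184 182 185 188 188 188 188 188 184 180 187 191 191 191 192 190 190 188 187 190 193 194 193 193 194 194 194 193 195 193 192 192 193 193 192 192 193 194 194
FL [ 0.4836 -0.14    0.041 ]
FR [ 0.5545 -0.129   0.041 ]
roller [ 0.5599 -0.0918  0.03  ]
scrL [ 0.5041 -0.37    0.008 ]
scrR [ 0.6384 -0.3481  0.008 ]
```

View pics/t0c.png

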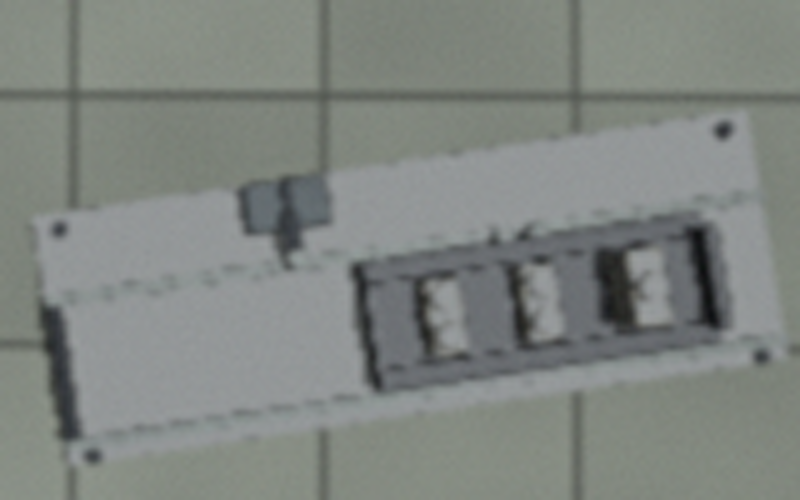

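The rear cassette in the top crop (645,285) casts the longest shadow, so the tall one is in the rear pocket. Now I compute the rail geometry, shut the gripper and push to just short of the roller.

Run:
```python
from h import *
w=(ctrl.camera_params('wrist'),np.load('pics/w1.npz')['T']); t=cam('top')
s=[plane(t,(240+x/5,140+y/5),.009) for x,y in [(60,230),(725,130),(93,456),(762,355)]]
y1,y2=[np.degrees(np.arctan2(-(a-b)[0],(a-b)[1])) for a,b in((s[0],s[1]),(s[2],s[3]))]
y3=[np.degrees(np.arctan2((a-b)[1],(a-b)[0])) for a,b in((s[0],s[2]),(s[1],s[3]))]
print('yaw',y1,y2,y3,[x.round(4) for x in s])
yaw=np.radians((y1+y2)/2);u=np.array([-np.sin(yaw),np.cos(yaw),0]);v=np.array([np.cos(yaw),np.sin(yaw),0])
L=plane(w,(221.3,132),.041);R=plane(w,(282.7,132),.041);F=plane(w,(253,125.6),.041)
rol=plane(w,(291.2,96),.03);lug=plane(w,(284.5,193.7),.03)
print('width',(R-L)@v,'ctr v',(R+L)@v/2,'front u',F@u,'roller u',rol@u,'lug mid u',lug@u,'rol v',rol@v)
print('travel by front',rol@u+.095-F@u,'by lug',(rol-lug)@u)
sc=np.mean(s,0);print('screws ctr u',sc@u,'-> station by rail', sc@u+.015+.05)
ts=plane(t,(240+288/5,140+255/5),.03);tf=plane(t,(240+367/5,140+328/5),.041);print('top: roller u',ts@u,'front',tf@u)
np.savez('geo.npz',yaw=yaw,vc=(R+L)@v/2,fu=F@u,ru=rol@u)
```

```text
yaw 8.949571579371893 9.049682107918148 [np.float64(8.70894042078328), np.float64(8.925925915294966)] [array([0.5745, 0.0471, 0.009 ]), array([ 0.6366, -0.3476,  0.009 ]), array([0.4403, 0.0266, 0.009 ]), array([ 0.5033, -0.3685,  0.009 ])]
width 0.07435110369908002 ctr v 0.4910358756341978 front u -0.21269229418274238 roller u -0.17824384915949307 lug mid u -0.30136232148813386 rol v 0.538637265526423
travel by front 0.12944844502324931 by lug 0.12311847232864079
screws ctr u -0.24288143613937485 -> station by rail -0.17788143613937485
top: roller u -0.1732047605043488 front -0.21087061926716627
```

```bash
cat >> h.py <<'E'
G=dict(np.load('geo.npz')); yaw=float(G['yaw']);vc=float(G['vc'])
u=np.array([-np.sin(yaw),np.cos(yaw),0]);v=np.array([np.cos(yaw),np.sin(yaw),0])
def rp(a,b,z): return a*v+b*u+np.array([0,0,z])  # rail coords (v,u) -> world
E
python3 - <<'E'
from h import *
R=Rdown(yaw)
ctrl.goto(rp(vc,-.459,.17),R)
ctrl.command_gripper(0.0)
ctrl.move_l(rp(vc,-.459,.026),.15)
f0=ctrl.current_contact_force();print(ctrl.current_t(),f0)
h=ctrl.move_l(rp(vc,-.400,.026),.06,contact_N=2);p=ctrl.current_tool_pos();print('first',h,p@u)
h=ctrl.move_l(rp(vc,-.321,.026),.05,contact_N=8);p=ctrl.current_tool_pos();print(h,p@u,p@v,(ctrl.current_contact_force()-f0)@u,ctrl.current_t())
snap('wrist','w2');cv2.imwrite('pics/w2b.png',cv2.resize(cv2.imread('pics/w2.png'),(800,600),interpolation=cv2.INTER_CUBIC))
E
```

```text
6.35 [ 0.38581408 -0.06017163  0.55229472]
first True -0.42944240736857764
False -0.32103069475397467 0.49104055196048885 -0.28040365974523485 9.2833
```

View pics/w2b.png

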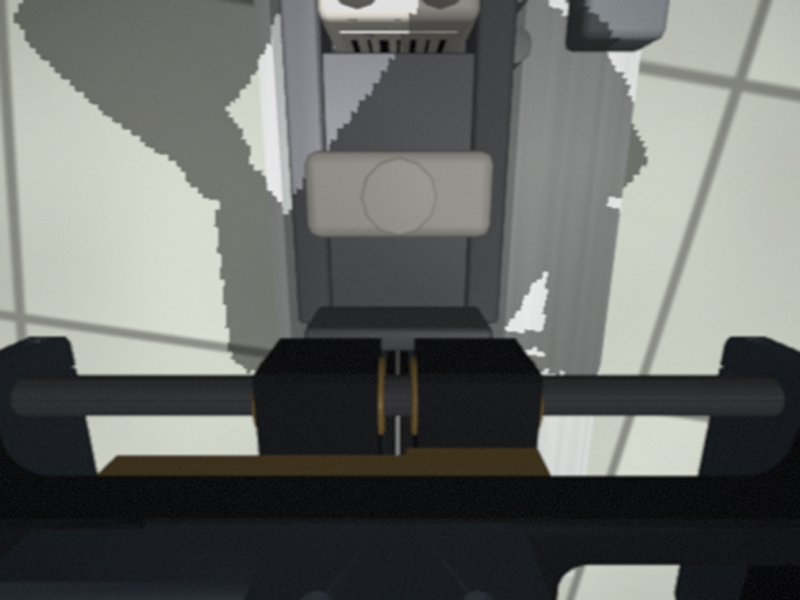

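Wrist view: the tall cassette has a single cap at (398,193), is in the rear pocket and sits straight. The roller is at (522,45), with the lug just reaching it. I'll push on in small steps and watch the force.

Run:
```python
from h import *
f0=ctrl.current_contact_force()
for b in np.arange(-.319,-.3005,.002):
    ctrl.move_l(rp(vc,b,.026),.03)
    print(round(b,4),round(ctrl.current_tool_pos()@u,4),np.round((ctrl.current_contact_force()-f0)@u,2))
print(ctrl.current_t())
snap('wrist','w3');cv2.imwrite('pics/w3b.png',cv2.resize(cv2.imread('pics/w3.png'),(800,600),interpolation=cv2.INTER_CUBIC))
```

```text
-0.319 -0.3189 0.76
-0.317 -0.317 -2.16
-0.315 -0.315 -2.57
-0.313 -0.313 -1.8
-0.311 -0.3109 -1.18
-0.309 -0.3088 0.24
-0.307 -0.3067 0.09
-0.305 -0.3047 1.36
-0.303 -0.3028 0.47
-0.301 -0.3008 1.28
11.8333
```

Run:
```python
from h import *
R=Rdown(yaw)
ctrl.move_l(rp(vc,-.313,.026),.1)
ctrl.move_l(rp(vc,-.313,.15),.25)
ctrl.command_gripper(0.75)
ctrl.move_l(rp(vc,-.233,.18),.2)
print(ctrl.current_t(),ctrl.current_tool_pos()@u)
snap('wrist','w4');cv2.imwrite('pics/w4b.png',cv2.resize(cv2.imread('pics/w4.png'),(800,600),interpolation=cv2.INTER_CUBIC))
```

```text
14.4833 -0.23308193826436935
```

View pics/w4b.png

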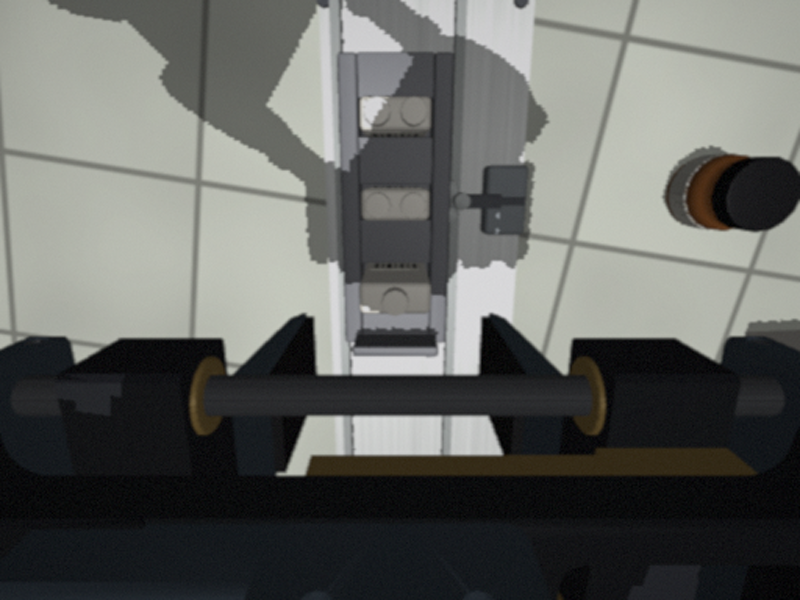

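Wrist view: the roller at (461,201) is level with the middle cassette (395,203), and the carrier's front edge is at row 53. The tall cassette's cap is at (396,300). Next come the numbers, plus crops for the reader.

Run:
```python
from h import *
w=(ctrl.camera_params('wrist'),np.load('pics/w4.npz')['T'])
k=.64
def ru(px,z): p=plane(w,(px[0]*k,px[1]*k),z);return round(p@v,4),round(p@u,4)
print('front',ru((395,53),.041),'roller',ru((461,201),.03),'midcass',ru((395,203),.071),'tall cap',ru((396,299),.104),'plate top out',ru((396,353),.068))
print('expected tall top front edge px',[(proj(w,rp(vc,b,z))/k).round(1) for b,z in((-.223,.094),(-.243,.094),(-.233,.104),(-.083,.041))])
im=cv2.imread('pics/w4.png')
g=cv2.cvtColor(im,cv2.COLOR_BGR2GRAY)
print('row180',' '.join(map(str,g[178,215:295])));print('col253',' '.join(map(str,g[150:230,243])))
print('lug col',*[' '.join(map(str,g[112:150,x]))+'\n' for x in (286,289,292)])
a=cv2.imread('pics/side0.png')[85:210,260:370];b=cv2.imread('pics/top0.png')[80:165,165:245]
a=cv2.resize(a,(440,500),interpolation=cv2.INTER_CUBIC);b=cv2.resize(b,(320,340),interpolation=cv2.INTER_CUBIC)
o=np.zeros((500,770,3),np.uint8);o[:,:440]=a;o[:340,450:]=b;cv2.imwrite('pics/rd.png',o)
```

```text
front (np.float64(0.4895), np.float64(-0.0854)) roller (np.float64(0.537), np.float64(-0.1787)) midcass (np.float64(0.4897), np.float64(-0.1779)) tall cap (np.float64(0.4904), np.float64(-0.2312)) plate top out (np.float64(0.4904), np.float64(-0.2802))
expected tall top front edge px [array([397. , 281.4]), array([397. , 313.1]), array([397., 302.]), array([397.3,  48.9])]
row180 214 205 195 189 163 107 62 57 59 61 62 61 62 63 61 53 53 64 71 74 73 73 71 73 74 70 71 72 71 71 73 73 74 72 75 73 71 71 72 72 71 75 72 72 73 71 72 71 73 75 72 73 73 73 73 71 73 74 68 56 47 55 62 62 64 64 65 64 65 62 61 78 131 167 177 185 188 200 212 214
col253 66 66 67 66 67 66 68 66 65 66 65 66 64 64 64 64 64 64 65 65 64 75 89 80 73 70 71 72 71 72 79 99 114 123 127 128 125 126 125 124 122 122 120 117 119 121 122 121 124 122 123 139 147 145 144 144 143 145 143 134 90 61 59 57 38 30 32 37 32 31 31 55 99 136 143 134 118 134 198 216
lug col 64 66 66 66 68 66 64 66 67 64 65 66 65 64 64 64 64 66 63 64 64 64 64 66 67 65 66 64 64 64 62 63 60 61 60 61 60 60
 86 86 83 81 90 95 98 101 101 98 96 95 93 84 76 71 68 69 77 78 80 92 99 100 102 101 98 96 95 91 92 88 89 89 88 90 88 89
 95 95 94 93 93 92 93 96 96 99 95 85 73 77 89 93 94 92 87 82 77 77 85 90 93 94 97 93 91 92 92 92 92 94 93 92 93 92
```

View pics/rd.png

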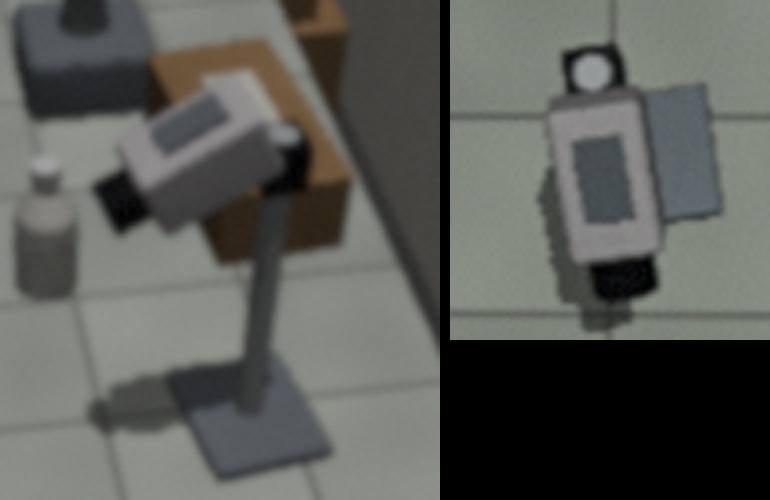

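Run:
```python
from h import *
t=cam('top');s=cam('side')
T=lambda x,y:(165+(x-450)/4,80+y/4); S=lambda x,y:(260+x/4,85+y/4)
rim=plane(t,T(626,294),.262);print('rim',rim.round(4))
print('side lens @.246',plane(s,S(108,210),.246).round(4))
fl,rl=plane(t,T(573,262),.282),plane(t,T(548,110),.322);fr,rr=plane(t,T(663,250),.282),plane(t,T(638,92),.322)
for a,b in((rl,fl),(rr,fr),((rl+rr)/2,(fl+fr)/2)): d=a-b;print(b.round(4),np.degrees(np.arctan2(d[1],d[0])),np.linalg.norm(d))
d=fr-fl;print('front edge yaw',np.degrees(np.arctan2(d[0],-d[1])),np.linalg.norm(d))
d=rr-rl;print('rear edge yaw',np.degrees(np.arctan2(d[0],-d[1])),np.linalg.norm(d))
# grasp
vg=.490;R=Rdown(yaw)
ctrl.move_l(rp(vg,-.233,.056),.12)
ctrl.command_gripper(0.3)
print('grip',ctrl.current_grip_width()*91,ctrl.current_contact_force(),ctrl.current_t())
```

```text
rim [0.6412 0.1508 0.262 ]
side lens @.246 [0.6495 0.1496 0.246 ]
[0.6581 0.181  0.282 ] 7.167328904340921 0.09332082021513448
[0.6656 0.1268 0.282 ] 8.044046325353937 0.09643973035775963
[0.6618 0.1539 0.282 ] 7.614450619522095 0.09487522171444367
front edge yaw 7.916020330516439 0.05475400705536626
rear edge yaw 11.60508130753822 0.05356721555975573
grip 44.079029557091744 [-0.63288872  0.04739204  5.61992809] 16.2167
```

Grip is 44.1 mm wide, as expected. The reader's yaw is about 7.7° and the lens is near (0.649, 0.151), with top and side agreeing. I lift, then look at the reader from near on the way.

Run:
```python
from h import *
ctrl.move_l(rp(.490,-.233,.18),.12)
print('grip',ctrl.current_grip_width()*91,ctrl.current_t());snap('wrist','w5')
ctrl.goto([.635,.025,.31],Rdown(np.radians(8)));print(ctrl.current_t(),ctrl.current_q().round(1))
snap('wrist','w6');snap('top','t6')
a=cv2.resize(cv2.imread('pics/w6.png'),(800,600),interpolation=cv2.INTER_CUBIC)
cv2.imwrite('pics/w6b.png',a)
w=cam('wrist');print('expected lens px',proj(w,(.649,.151,.246))/.64)
```

```text
grip 43.65055337343466 17.4
18.4333 [ -3.2  25.2  67.4  -0.   87.5 -11.2]
expected lens px [464.45695412  63.72556707]
```

View pics/w6b.png

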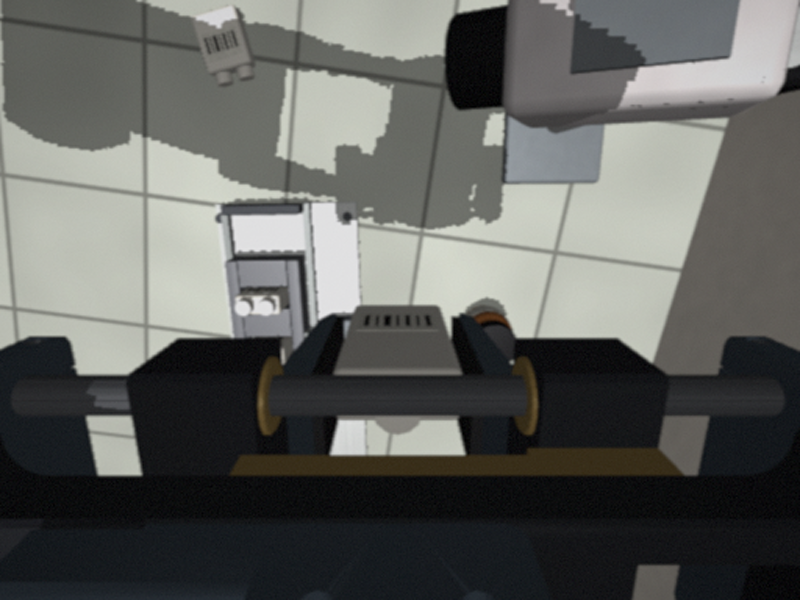

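Wrist view: the reader's barrel spans rows 7 to 108, with its front at column 447. The cassette hangs straight in the jaws, its lower edge at row 305, columns 352–440. I compare these with the prediction.

Run:
```python
from h import *
w=cam('wrist');R=ctrl.current_eef_rot();P=ctrl.current_tool_pos()
for x in(-.022,.022):
  for z in(.007,.010,.013):print('cass bottom',x,z,(proj(w,P+R@[x,.042,z])/.64).round(1))
q=np.radians(7.7);xr=np.array([np.cos(q)*np.cos(np.radians(25)),np.sin(q)*np.cos(np.radians(25)),np.sin(np.radians(25))]);yr=np.array([-np.sin(q),np.cos(q),0]);zr=np.cross(xr,yr)
L=np.array([.649,.1507,.246])
th=np.linspace(0,2*np.pi,200)
for r in(.017,.018,.019):
  for a in (0,.02):
    pts=np.array([proj(w,L+a*xr+r*(np.cos(t)*yr+np.sin(t)*zr))/.64 for t in th]);print(r,a,'cols',pts[:,0].min().round(1),pts[:,0].max().round(1),'rows',pts[:,1].min().round(1),pts[:,1].max().round(1))
g=cv2.cvtColor(cv2.imread('pics/w6.png'),cv2.COLOR_BGR2GRAY).astype(int)
for c in (295,300,308,315): print(c,' '.join(map(str,g[0:75,c])))
print('row36',' '.join(map(str,g[36,275:335])))
print('col253',' '.join(map(str,g[185:245,253])));print('row200',' '.join(map(str,g[200,215:295])))
# box lower-side edge (right side in rail yaw) for yaw
k=.64
for z in(.25,):
  pass
```

```text
cass bottom -0.022 0.007 [354.1 307.5]
cass bottom -0.022 0.01 [354.  301.8]
cass bottom -0.022 0.013 [353.8 296.1]
cass bottom 0.022 0.007 [441.  307.6]
cass bottom 0.022 0.01 [441.2 301.9]
cass bottom 0.022 0.013 [441.3 296.2]
0.017 0 cols 453.4 473.9 rows 23.5 102.6
0.017 0.02 cols 497.5 513.3 rows 17.3 99.8
0.018 0 cols 452.7 474.5 rows 21.0 104.7
0.018 0.02 cols 497.0 513.8 rows 14.6 102.1
0.019 0 cols 452.0 475.0 rows 18.5 106.9
0.019 0.02 cols 496.5 514.2 rows 12.0 104.4
295 189 191 192 191 193 194 192 168 94 24 2 13 4 4 9 9 6 12 7 5 10 10 5 9 11 11 10 7 10 10 11 8 12 14 4 4 4 13 9 8 9 8 9 1 14 9 11 9 8 3 6 13 9 6 11 16 4 12 9 10 8 7 7 5 4 6 7 7 9 23 63 100 109 108 108
300 195 194 193 193 193 196 180 108 34 5 15 6 4 7 6 8 13 9 14 7 11 11 5 7 10 9 8 12 12 13 2 15 14 6 9 6 12 9 5 7 11 10 8 10 11 7 7 9 5 9 8 8 6 9 10 11 15 0 5 6 2 10 9 6 8 9 5 6 8 37 82 103 109 109 108
308 196 195 196 195 188 145 72 15 8 6 12 12 6 8 8 10 7 6 5 7 9 7 5 15 16 8 4 11 12 10 10 3 13 6 9 4 8 12 13 9 6 9 5 10 9 12 14 6 11 9 8 9 8 14 9 3 11 7 12 9 4 10 11 3 11 6 4 5 26 67 101 109 110 109 108
315 195 195 196 185 129 58 12 6 10 9 8 9 6 15 10 4 12 12 4 7 5 12 9 10 11 8 11 10 13 6 8 13 11 14 14 12 5 11 9 12 8 14 11 8 13 12 15 10 6 11 6 10 8 10 12 6 9 3 3 8 5 8 3 8 5 6 5 9 50 97 109 119 149 176 199
row36 129 127 119 105 101 100 103 113 112 81 34 8 8 6 6 13 12 7 10 5 4 14 6 9 11 12 12 5 9 6 8 3 11 8 12 10 13 11 16 13 5 14 9 15 9 15 12 29 53 66 78 81 87 90 97 101 101 101 103 102
col253 191 193 191 192 191 192 192 193 193 182 131 85 76 77 77 76 69 60 58 57 58 58 60 65 73 79 93 83 78 75 76 77 78 77 77 78 78 78 78 76 79 77 78 76 79 78 78 77 77 79 88 98 112 115 98 57 28 29 36 38
row200 150 152 151 150 139 137 147 150 150 150 138 108 82 75 77 76 75 74 75 75 74 72 73 74 74 75 76 74 75 77 78 77 74 73 74 75 79 76 76 75 74 76 77 76 74 76 74 74 75 77 77 75 76 78 76 76 75 75 72 75 76 77 77 75 76 77 88 134 181 206 211 209 210 209 210 210 211 207 185 145
```

```bash
cat >> h.py <<'E'
def reader(qd):
    q,e=np.radians(qd),np.radians(25);xr=np.array([np.cos(q)*np.cos(e),np.sin(q)*np.cos(e),np.sin(e)]);yr=np.array([-np.sin(q),np.cos(q),0]);return np.c_[xr,yr,np.cross(xr,yr)]
E
python3 - <<'E'
from h import *
w=cam('wrist')
g=cv2.cvtColor(cv2.imread('pics/w6.png'),cv2.COLOR_BGR2GRAY).astype(float)
def cross(col):
    c=g[:,col];lo=next(i for i in range(80) if c[i]<90);lo=lo-1+(c[lo-1]-90)/(c[lo-1]-c[lo])
    hi=next(i for i in range(40,90) if c[i]>60);hi=hi-1+(60-c[hi-1])/(c[hi]-c[hi-1]);return lo,hi
C=np.arange(298,318);m=np.array([cross(c) for c in C])
print('meas lo/hi slope',np.polyfit(C,m,1).round(3).tolist(), 'mid@305', m[7].mean(),'width',np.diff(m[7]))
th=np.linspace(0,2*np.pi,100)
# tangent lines of barrel silhouette: cast edges, per yaw
for qd in(6,7.7,9,10.5):
    R=reader(qd);L=np.array([.647,.1507,.246])
    out=[]
    for a in(.01,.025):
        pts=np.array([proj(w,L+R@[a,.0205*np.cos(t),.0205*np.sin(t)]) for t in th]);i,j=pts[:,1].argmin(),pts[:,1].argmax();out.append((pts[i],pts[j]))
    sl=[(out[1][k]-out[0][k]) for k in(0,1)];print(qd,[round(s[1]/s[0],3) for s in sl],[o for o in np.array(out).round(1).tolist()])
# top-view profile through the lens front, and head's box yaw by mask
t=cam('top');a=cv2.cvtColor(cv2.imread('pics/top0.png'),cv2.COLOR_BGR2GRAY)
print(*[' '.join(map(str,a[144:162,c])) for c in(206,208,210)],sep='\n')
b=cv2.imread('pics/top0.png').astype(int);mask=((b.sum(2)>330)&(b[...,2]>b[...,1]+0)).astype(np.uint8)
roi=np.zeros_like(mask);roi[98:150,185:222]=mask[98:150,185:222]
cn=max(cv2.findContours(roi,0,2)[0],key=cv2.contourArea);print(cv2.minAreaRect(cn))
E
```

```text
meas lo/hi slope [[-0.173, -0.077], [59.234, 92.738]] mid@305 37.79343971631206 width [62.7535461]
6 [np.float64(-0.123), np.float64(-0.031)] [[[307.5, 7.2], [306.4, 69.8]], [[329.1, 4.5], [326.1, 69.1]]]
7.7 [np.float64(-0.154), np.float64(-0.061)] [[[306.7, 6.9], [307.2, 69.3]], [[328.3, 3.5], [326.9, 68.1]]]
9 [np.float64(-0.182), np.float64(-0.084)] [[[306.6, 6.6], [307.4, 69.0]], [[327.7, 2.8], [327.3, 67.4]]]
10.5 [np.float64(-0.206), np.float64(-0.11)] [[[305.9, 6.4], [308.1, 68.6]], [[327.4, 2.0], [328.0, 66.4]]]
93 50 12 9 7 14 10 4 9 3 17 41 60 63 50 55 64 82
72 28 10 7 7 14 14 13 6 12 26 49 69 63 52 51 76 116
61 17 14 7 10 14 10 13 10 12 54 95 110 97 73 84 104 124
((202.96568298339844, 124.7854995727539), (37.64124298095703, 22.51364517211914), 80.90972137451172)
```

Lens at (0.6465, 0.151, 0.246), yaw 8.2° as the mean of wrist and top views. The cassette sits about 1.2 mm behind the tool centre. I move to a standoff, then in.

Run:
```python
from h import *
Rr=reader(8.2);L=np.array([.6465,.151,.246]);F=L-.11*Rr[:,0]
R=np.c_[Rr[:,1],-Rr[:,2],-Rr[:,0]];P=F-R@[0,.012,-.0012]
print('F',F.round(4),'P',P.round(4),ctrl.ik(P,R),np.linalg.det(R))
ctrl.move_l([.50,.05,.31],.2)
ctrl.goto(P-.05*Rr[:,0]+[0,0,.03],R);print(ctrl.current_t(),ctrl.current_q().round(1))
ctrl.move_l(P,.08)
ctrl.sleep(.3);print(ctrl.current_tool_pos()-P,ctrl.current_grip_width()*91,ctrl.current_t())
snap('top','t7');snap('side','s7')
a=cv2.imread('pics/side0.png')
S=cv2.resize(cv2.imread('pics/s7.png')[85:345,200:370],(392,600),interpolation=cv2.INTER_CUBIC);T=cv2.resize(cv2.imread('pics/t7.png')[80:240,165:400],(400,272),interpolation=cv2.INTER_CUBIC)
o=np.zeros((600,800,3),np.uint8);o[:,:392]=S;o[:272,400:]=T;cv2.imwrite('pics/f7.png',o)
```

```text
F [0.5478 0.1368 0.1995] P [0.5417 0.1359 0.2099] [  7.86818111  14.09148483 108.40116613   0.26093775  32.50798635
 -90.5207842 ] 1.0
20.7 [  7.8   9.7 112.8   0.3  32.4 -90.5]
[-1.89477161e-04 -2.70823263e-05  1.43944910e-04] 43.89405561872621 21.725
```

View pics/f7.png

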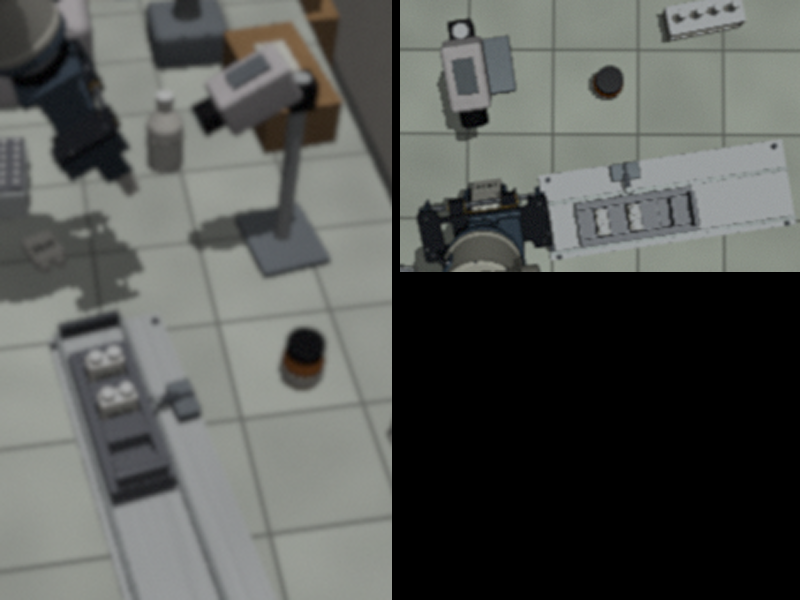

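The cassette is held facing the lens, and the carrier is at the station with its two low cassettes and the roller between the lugs. One last zoomed check, with predicted points marked.

Run:
```python
from h import *
Rr=reader(8.2);F=np.array([.6465,.151,.246])-.11*Rr[:,0]
def crop(n,im,x0,y0,x1,y1,k,pts):
    c=n if not isinstance(n,str) else cam(n);a=cv2.resize(cv2.imread(im)[y0:y1,x0:x1],None,fx=k,fy=k,interpolation=cv2.INTER_CUBIC)
    for X in pts:
        p=(proj(c,X)-[x0,y0]+.5)*k-.5;cv2.circle(a,tuple(int(round(z)) for z in p),2,(0,0,255),-1)
    return a
face=[F+Rr@[.010,sy*.022,z] for sy in(-1,1) for z in(-.030,)]+[F+Rr@[.010,sy*.017,z] for sy in(-1,1) for z in(-.012,.012)]
t=crop('top','pics/t7.png',185,125,265,195,5,face)
s=crop('side','pics/s7.png',235,135,285,185,7,face)
w=(ctrl.camera_params('wrist'),np.load('pics/w5.npz')['T'])
k5=crop(w,'pics/w5.png',200,20,360,240,1.5,[rp(.49,-.178+.095,.041),rp(.537,-.178,.03)])
o=np.zeros((600,800,3),np.uint8)
for im,x,y in((t,0,0),(s,410,0),(cv2.resize(k5,None,fx=.7,fy=.7),0,360)): o[y:y+im.shape[0],x:x+im.shape[1]]=im[:600-y]
cv2.imwrite('pics/chk.png',o)
print(ctrl.current_dq().round(3),ctrl.current_t())
```

```text
[-0.004  0.015 -0.004  0.001  0.035 -0.005] 21.825
```

View pics/chk.png

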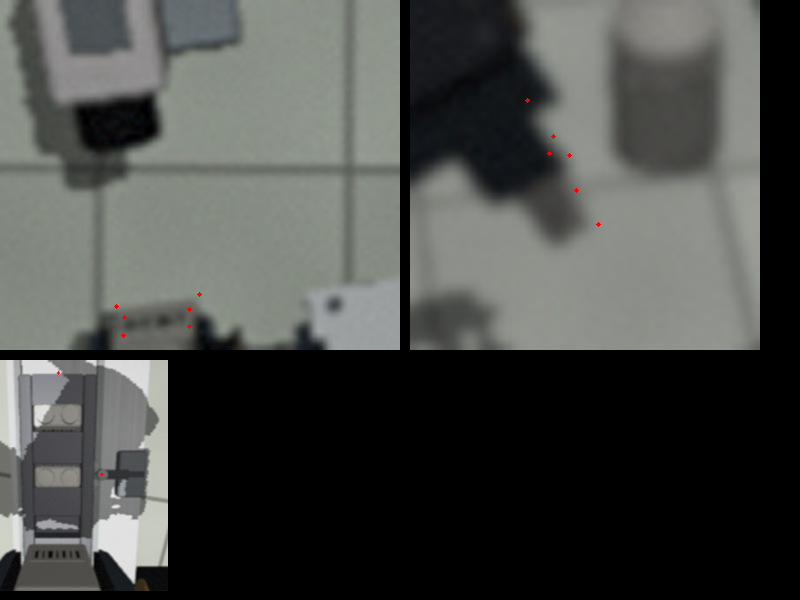

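Run:
```python
from h import *
w,im=snap('wrist','w7');g=cv2.cvtColor(im,cv2.COLOR_BGR2GRAY).astype(int)
g6=cv2.cvtColor(cv2.imread('pics/w6.png'),cv2.COLOR_BGR2GRAY).astype(int)
print('w7',' '.join(map(str,g[185:245,253])));print('w6',' '.join(map(str,g6[185:245,253])))
t=cv2.imread('pics/t7.png')
print('top cols 208,212,216,220'); a=cv2.cvtColor(t,cv2.COLOR_BGR2GRAY)
for c in(208,212,216,220,222): print(' '.join(map(str,a[180:200,c])))
# label rows/bottom in tool coords for hypothetical offsets
R=ctrl.current_eef_rot();P=ctrl.current_tool_pos()
for y,n in((.042,'bottom'),(.024,'label low'),(0,'label high'),(-.038,'top')):
    print(n,[(proj(w,P+R@[0,y,z+.01])).round(1).tolist() for z in(-.0015,0,.0015)])
A=cv2.resize(im[170:290,190:320],None,fx=4,fy=4,interpolation=cv2.INTER_CUBIC);cv2.imwrite('pics/w7c.png',A)
```

```text
w7 202 203 202 203 202 203 203 203 205 194 136 87 77 76 79 74 70 62 58 57 60 58 60 66 74 80 91 83 76 78 78 74 79 76 78 76 78 79 77 77 77 77 76 79 76 79 77 76 76 77 81 86 91 96 81 48 27 28 29 32
w6 191 193 191 192 191 192 192 193 193 182 131 85 76 77 77 76 69 60 58 57 58 58 60 65 73 79 93 83 78 75 76 77 78 77 77 78 78 78 78 76 79 77 78 76 79 78 78 77 77 79 88 98 112 115 98 57 28 29 36 38
top cols 208,212,216,220
141 137 139 140 141 142 130 102 87 87 85 90 97 97 96 100 99 93 77 86
139 140 137 141 142 136 119 100 93 77 82 100 105 100 101 103 98 75 58 56
139 140 138 139 137 124 108 93 77 72 86 106 105 102 102 102 88 71 77 67
141 141 141 141 139 114 100 87 80 87 100 106 99 95 99 99 74 57 56 82
140 141 140 140 130 110 99 95 95 96 100 100 91 76 74 71 66 77 66 76
bottom [[254.3, 196.5], [254.3, 194.7], [254.3, 192.9]]
label low [[254.3, 203.6], [254.3, 201.7], [254.3, 199.7]]
label high [[254.4, 215.2], [254.4, 213.0], [254.4, 210.8]]
top [[254.4, 241.3], [254.4, 238.6], [254.4, 235.9]]
```

View pics/w7c.png

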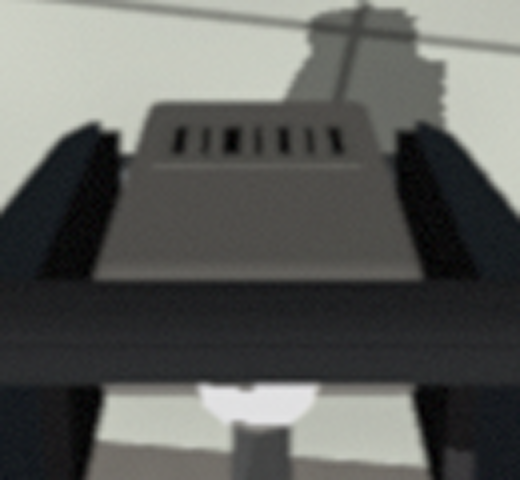

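Run:
```python
from h import *
for _ in range(3): print(np.array(ctrl.camera_params('wrist')['T_tool_cam'])[1:3].round(5).tolist(),ctrl.current_tool_pos().round(5),ctrl.current_eef_rot()[:,1].round(5))
P0=np.array([.5417,.1359,.2099])
t=[];s=[]
for i in range(6): t.append(ctrl.read_camera('top').astype(float));s.append(ctrl.read_camera('side').astype(float))
t=np.mean(t,0).astype(np.uint8);s=np.mean(s,0).astype(np.uint8);cv2.imwrite('pics/t8.png',t);cv2.imwrite('pics/s8.png',s)
A=cv2.convertScaleAbs(cv2.resize(s[125:180,272:322],None,fx=8,fy=8,interpolation=cv2.INTER_CUBIC),alpha=1.5)
B=cv2.convertScaleAbs(cv2.resize(t[138:203,192:240],None,fx=8,fy=8,interpolation=cv2.INTER_CUBIC),alpha=1.5)
o=np.zeros((530,800,3),np.uint8);o[:A.shape[0],:A.shape[1]]=A;o[:B.shape[0],410:410+B.shape[1]]=B;cv2.imwrite('pics/z8.png',o)
print(ctrl.current_t())
```

```text
[[0.00027, 0.25396, -0.96722, -0.16975], [0.00148, 0.96721, 0.25396, 0.07224]] [0.54167 0.13589 0.20997] [ 0.41842  0.06027 -0.90625]
[[0.00027, 0.25396, -0.96722, -0.16975], [0.00148, 0.96721, 0.25396, 0.07224]] [0.54167 0.13589 0.20997] [ 0.41842  0.06027 -0.90625]
[[0.00027, 0.25396, -0.96722, -0.16975], [0.00148, 0.96721, 0.25396, 0.07224]] [0.54167 0.13589 0.20997] [ 0.41842  0.06027 -0.90625]
22.475
```

View pics/z8.png

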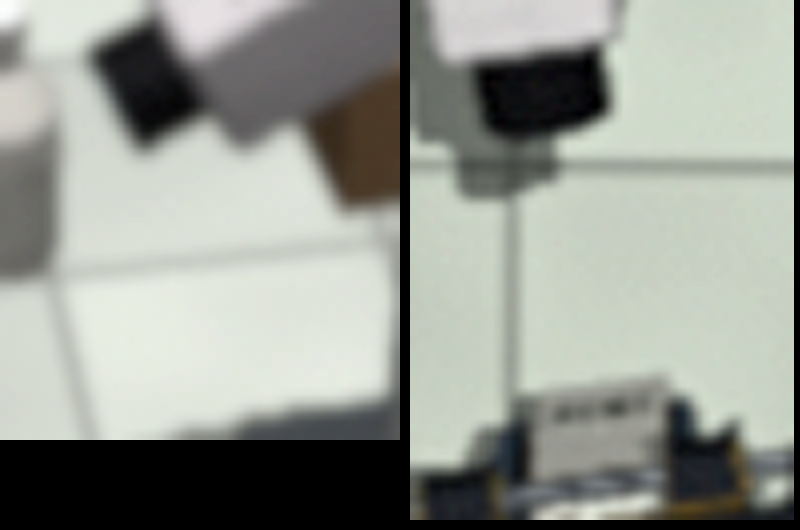

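Run:
```python
from h import *
t=cam('top');s=cam('side');Rr=reader(8.2)
print(t[1][:3,3],s[1][:3,3])
Pt=ctrl.current_tool_pos();Rt=ctrl.current_eef_rot()
L=np.array([.6465,.151,.246]);h=Rr[:,0]*[1,1,0];h/=np.linalg.norm(h);l=Rr[:,1]
rim=L+Rr@[0,0,.0205]; cb=Pt+Rt@[0,.042,-.0007]+Rr@[.010,0,0]
def rep(n,X,Y): d=Y-X;print(n,Y.round(4),'meas-pred along view-back axis',round(d@h*1000,1),'lateral',round(d@l*1000,1))
rep('top rim',rim,plane(t,(208.8,154.8),rim[2]))
rep('top cass',cb,plane(t,(215.2,185.7),cb[2]))
c=plane(t,(206.6,186.7),cb[2])-plane(t,(223.8,184.7),cb[2]);print('edge len,yaw',np.linalg.norm(c),np.degrees(np.arctan2(-c[0],c[1])))
rep('side lens',L,plane(s,(286.2,137.06),L[2]))
# side picture: grey cassette end, mask
im=cv2.imread('pics/s8.png').astype(int);g=im.sum(2)//3
for r in range(158,172): print(r,' '.join(f'{x:3d}' for x in g[r,246:266]))
for n,x in(('front-y',[.010,-.022]),('front+y',[.010,.022]),('back-y',[-.010,-.022])):
    print(n,(proj(s,Pt+Rt@[0,.042,-.0007]+Rr@[x[0],x[1],0])).round(1))
```

```text
[0.50735164 0.03485597 1.3968297 ] [ 0.47348053 -0.72654461  0.95729365]
top rim [0.6377 0.151  0.2646] meas-pred along view-back axis -0.0 lateral 1.3
top cass [0.5665 0.1423 0.1763] meas-pred along view-back axis -2.0 lateral 2.8
edge len,yaw 0.04552093761016906 7.020224275208798
side lens [0.6477 0.1519 0.246 ] meas-pred along view-back axis 1.3 lateral 0.7
158  19  19  19  21  21  20  20  21  25  36  65 101 129 142 145 144 142 136 123 105
159  21  20  20  19  20  20  21  25  30  42  66  97 124 139 142 142 141 138 132 120
160  20  20  20  20  21  23  28  33  42  55  74  98 119 132 135 135 133 132 130 125
161  27  21  21  24  26  32  38  45  54  63  76  95 112 123 129 130 130 130 129 129
162  45  34  37  43  46  48  51  56  61  64  73  87 103 118 128 133 134 135 136 136
163  76  66  71  79  77  67  61  62  61  63  67  79  97 116 130 137 140 140 140 140
164 109 103 108 112 106  89  73  65  62  63  65  73  90 111 128 138 141 142 141 141
165 130 129 132 132 127 110  88  71  63  63  64  69  83 103 124 137 140 141 142 141
166 139 139 140 140 137 126 105  81  67  62  64  69  81  98 119 134 140 141 141 141
167 141 141 141 141 141 134 120  97  76  66  66  74  87 103 121 135 141 141 141 140
168 141 141 140 141 141 139 130 113  92  77  76  88 104 117 130 138 141 141 141 141
169 140 140 141 142 141 141 137 128 112  98  97 108 122 131 137 140 141 141 141 141
170 140 141 141 141 142 141 141 137 130 122 121 128 136 139 141 141 141 141 140 140
171 141 141 141 141 141 142 142 141 140 138 137 138 140 141 141 141 140 140 140 140
front-y [261.3 166.7]
front+y [257.1 156.8]
back-y [255.2 170.1]
```

Lens estimates agree within about 1.3 mm. The cassette appears about 1–2 mm short of the focus and about 1.5 mm to the side. I make a small correction, settle, check and hand in.

Run:
```python
from h import *
Rr=reader(8.2);R=np.c_[Rr[:,1],-Rr[:,2],-Rr[:,0]]
P=np.array([.5417,.1359,.2099])+Rr@[.0012,-.0007,0]
ctrl.move_l(P,.01,ori=R);ctrl.sleep(1.0)
print(ctrl.current_tool_pos()-P,ctrl.current_grip_width()*91,ctrl.current_dq().round(3),ctrl.current_contact_force().round(2),ctrl.current_t())
# unchanged-scene check: top view difference away from arm
a=cv2.imread('pics/t7.png').astype(int);b=ctrl.read_camera('top').astype(int);d=np.abs(a-b).max(2);print('changed px right of col 245:',(d[:,245:]>40).sum())
ctrl.sign_off()
```

```text
[-1.53108626e-06 -3.20065072e-06  2.25951440e-06] 43.829128514413625 [-0.147  0.01   0.112  0.025 -0.025 -0.031] [ 0.84 -0.69 -1.01] 23.7583
changed px right of col 245: 6
the job is handed in; nothing more can be done
```

I pushed the carrier to its station, lifted the tall cassette out of the rear pocket and handed in while holding it still at the reader. Handed in at 23.8 s of the 54 s; no verdict is reported, so the checks below are mine.

**Carrier:** The push force rose to about 2.5 N and then fell to zero as the lug passed the roller. The wrist view then showed the roller between the two lugs, with position estimates 1–4 mm apart along the rail. It looked the same after the lift, with both low cassettes still in place.

**Grasp:** I gripped the cassette across its narrow sides, leaving both labels clear. Grip width stayed at 44 mm, and wrist views before and after the swing to the reader showed no slip. At hand-in the arm was still and the force on the tool was about 1.5 N.

**Where the checks disagreed:**
- **Lens position:** the wrist, top and side views agreed within about 1.3 mm on where the lens is.
- **Cassette position:** the top view put the cassette about 2 mm short of the focus and 1.5 mm sideways relative to the wrist estimate. I corrected only part of this: 1.2 mm forward and 0.7 mm sideways.
- **Head yaw:** the estimates were 7.6° and 8.6°; I used 8.2°. The held cassette's edge in the top view read 7.0°.

I expect the label to be within about 2 mm of the focus and the face square within 1–2°. I did not re-measure the cassette after the last correction, beyond the arm's own readings and a top view showing the scene around the carrier unchanged.

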